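Find the firm spot of a tray floor and stand the mortar on it

TASK

The thin floor of the wooden tray gives under load except over one hidden batten: feel along it with closed fingertips, pressing gently (never over about 15 N), until you have found where it does not give, and press once squarely on that firm spot to make sure. Then pick up the ceramic mortar and set it down gently on that spot, so that it stands level on the tray floor, and let go. Leave the other things as they are.

Things in the scene. Friction and masses are not known exactly. Their poses are not given: they have to be found in the camera images.
- tray: Wooden rolling tray fixed to the ledge, 170 mm (its x) by 340 mm (its y); origin on the ledge under its centre, z up. Rim 48 mm high, 10 mm thick on the long sides, 14 on the ends. Floor's upper face 40 mm high at rest. Under the floor, unseen, a batten 20 mm wide runs across the tray along x; its centre line is anywhere up to 75 mm either way along y from the middle.
- floor: The tray's thin loose floor, 144 x 304 x 4 mm; origin mid-underside, 36 mm above the ledge at rest, axes as the tray's. On soft foam: pressed off the batten it rocks about x (to 0.12 rad): 40-300 N/m from 60 mm off, stiffer nearer, alike on both sides; about 6 N/mm over the batten. A mortar over 15 mm off the batten's line tips it.
- mortar_mid (a point): Centre, half-way up, of the white ceramic mortar standing on the ledge: a round cup 70 mm high, 60 mm across where it is gripped, 62 mm at the rim and 54 mm at the foot, about 0.36 kg. z is up; its underside is 35 mm below this point.
- bottle: Amber glass dropper bottle, 32 mm across and 96 mm high, loose; origin at the centre of its underside. Leave alone.
- pestle: White pestle lying on the ledge along its x, 130 mm long, 26 mm thick, loose; origin at the middle of its underside. Leave alone.
- mold: Oval silicone mold, 90 by 60 mm, 20 mm high, loose; origin at the centre of its underside. Leave alone.
Things that resemble listed ones, but are neither listed nor needed, are in the scene too. Of the things that look like the part that bears mortar_mid, the middle-sized one is meant.

How it is judged:
On the way, in this order (a step that is already met when the one before it is completed fails the run):
1. the fingertips press on the firm spot: over 2 N on the floor while it stays level within 0.02 rad (contact force between the fingers and floor above 2 N and angle between floor's own z axis and vertical below 0.02 rad and distance of mortar_mid from where it was at the start of the episode below 0.02 m), for 0.1 s.
2. the mortar is lifted (height (world z) of mortar_mid above 0.06 m), for 0.1 s.
At the end, for the whole second after the job is handed in: The mortar stands released and at rest on the tray floor, upright within 0.025 rad (1.4 degrees), its foot no more than 5 mm below the floor's rest height, within 46 mm across and 120 mm lengthways of the middle (angle between mortar_mid's own z axis and vertical below 0.025 rad and z of mortar_mid in the frame of tray between 0.07 and 0.079 m and x of mortar_mid in the frame of tray between -0.046 and 0.046 m and y of mortar_mid in the frame of tray between -0.12 and 0.12 m and linear speed of mortar below 0.01 m/s); the robot touches nothing.
It fails at once if the fingers press on the tray floor or rim with more than 15 N (contact force between the fingers and tray above 15 N).
It fails at once if the mortar lands on the tray with more than 80 N (contact force between mortar and tray above 80 N).
It fails at once if the mortar is tipped over (angle between mortar_mid's own z axis and vertical above 0.5 rad).
It fails at once if the bottle, pestle or mold is moved by more than 15 mm (distance of any of bottle, pestle, mold from where it was at the start of the episode above 0.015 m).
It also fails if it takes over 64 s, if anything falls off the work surface, if the arm or the gripper's body presses on something with over 40 N, if the wrist force passes 120 N, or if a joint passes its speed limit or range.

ROBOT

A 7-joint arm with a two-finger parallel gripper is mounted at the origin on the work surface. World frame = base frame: x ahead of the robot, y to its left, z up, the work surface at z = 0. Lengths are in m, angles in rad, forces in N, time in s.
With the tool pointing down it reaches from about 0.4 to 0.85 m from the base axis. Payload 10.4 kg.
Tool frame: the origin (TCP) lies midway between the tips of the shut fingers; the grasp point (between the pads) lies 19 mm behind it; z points along the fingers, y is the line along which they close (so a half turn about z gives the same grasp; the last joint's range is limited). The gripper opens to 87 mm and grips with 3 to 60 N. Pads are 19 mm wide; open, the fingers measure 117 mm over their backs; the gripper's body (75 mm by 190 mm) begins 51 mm behind the grasp point.
Start: joints at [1.248, 0.332, -0.065, 1.46, 0.022, 1.35, -0.088], TCP at [0.185, -0.597, 0.223] pointing down, gripper open.
Joint ranges: [-2.6, 2.6], [-0.5, 2.12], [-1.47, 1.34], [0.16, 2.42], [-1.27, 4.41], [0.06, 2.06], [-2.6, 2.6]. Speed limits (rad/s): [2.22, 2.22, 2.79, 2.79, 3.14, 3.14, 3.14].

INTERFACE

Orientations are given as a unit quaternion [w, x, y, z].
In Python, from cell import env, imaging, boxes_of gives the robot as it stands.
- The arm moves only by the tool carry_out, never from a script. Its argument "commands" is a list of rows, each an object with "offset": the shift along the tool's x, y, z in cm, a list of three; "twist": the turn, a rotation vector about the tool's x, y, z in degrees, a list of three; "grip": the opening, from -1 (shut) to 1 (fully open). A call has exactly 5 rows; each row shifts and turns the commanded pose from where the row before left it, along the tool's axes as they then stand; what a row does not reach is not made up. A row lasts 1/10 s, in which the tool goes at most 50 mm and 8.59 degrees, less where a joint would pass 70% of its speed; a pose out of reach is approached as far as the arm can. A call with a gripper value outside its range is refused whole. The fingers move at their own pace and stop on an object; "force" is the grip in N (left out, the last holds). Time passes only in rows, so rows that do not move let the fingers close, or fill a call up. It gives the time, the measured TCP pose, the force, the opening and the grip force at its end, in the units of the state.
- env.observe(): the state, without advancing time (a new reading comes with each control period).
- imaging.read_camera(name): name is "side" or "top" or "wrist"; returns (picture, depth): 480x640x3 uint8, blue, green, red; 480x640 float32, m along the optical axis (not along the pixel's ray), 0 where there is no reading.
- imaging.camera_info(name): a dict with "camera_matrix" (3x3 intrinsics, pixels), "world_from_camera" (4x4, takes a point from camera to world coordinates); the wrist camera has in their place "hand_eye" (4x4, takes a point from camera to tool coordinates, whose origin is the TCP and whose axes are the flange's). Camera axes: x right, y down, z forward; pixel columns grow to the right and rows downward; lengths in m; the calibration is good to about 2 mm. A picture is of the moment at which its call begins: read the wrist's pose just before it. camera_info takes no time and is no camera call.
- env.job_done(): hands the job in; it is judged then, once.
Trained networks look in the newest picture that a camera, given by its name, has taken for a name from the list of things; names that differ only in an ending like _2 or _b are one class to them, and where a whole thing is asked for, a point or a joint stands for the part that bears it (a point fixed in the world has none). Each returns a list of dicts, best first, with "p" (0 to 1); they miss things now and then, are a little off and sometimes report something else, mostly with a low value. They report only what shows in the picture. A call takes as long as a camera call. They do not tell look-alikes from the thing itself.
- boxes_of(camera, thing): "rect" ([left, top, right, bottom] as shares, 0 to 1, of the picture: columns of its width, rows of its height, round what is visible of it).
The state is a dict: "clock": time; "joint_pos": joint angles; "qd": joint speeds; "effort": joint torques, N m; "eef_pos": TCP position; "eef_rot": TCP orientation; "contact_force": force on the tool from outside, world axes, zero at the start; "torque": the same for the moment, N m; "finger_gap": opening from 0.0 (shut) to 1.0 (fully open); "gripper_force": force on a finger pad.
Only numpy, scipy, OpenCV 4.12 (cv2) and the standard library are available. Lean on these libraries where they do the work, as an engineer would, in place of code of your own. Each camera call takes 0.05 s, during which the arm holds its last target. There are 200 camera calls.

## Working session

There is one attempt and no reset: what is moved stays moved. The work goes in short steps, Python scripts to look and compute and a tool call to move; the robot and the scene stay as the last step left them, time stands still between calls to the robot, and variables do not carry over. Pictures are saved under pics/ and viewed, at most 10 in all, crops included, and the job is handed in when it is done.

Besides the shell and the picture viewer there is one more tool, called after ">>>" by a JSON object that holds its "api" and its "payload", one argument or row to a line. carry_out: Moves the arm, as the interface text tells. Its arguments: {"type":"object","properties":{"commands":{"type":"array"},"force":{"type":"number"}},"required":["commands"]}

```bash
mkdir -p pics; cat > h.py <<'E'
import numpy as np, cv2
from cell import env, imaging, boxes_of
def cloud(name,d):
    i=imaging.camera_info(name);K=np.array(i["camera_matrix"]);T=np.array(i["world_from_camera"])
    v,u=np.mgrid[:480,:640]
    P=np.stack([(u-K[0,2])/K[0,0]*d,(v-K[1,2])/K[1,1]*d,d],-1)
    W=P@T[:3,:3].T+T[:3,3]; W[d==0]=np.nan
    return W
E
python3 - <<'E'
from h import *
s=env.observe();print({k:np.round(v,3).tolist() for k,v in s.items()})
ims=[]
for c in("top","side"):
    im,d=imaging.read_camera(c);W=cloud(c,d);np.save(f"{c}.npy",W);cv2.imwrite(f"pics/{c}.png",im)
    for t in("tray","mortar_mid","bottle","pestle","mold"):
        for b in boxes_of(c,t)[:4]:
            r=np.array(b["rect"])*[640,480,640,480];l,tp,rr,bb=r.astype(int)
            q=W[tp:bb+1,l:rr+1].reshape(-1,3)
            m=W[(tp+bb)//2,(l+rr)//2]
            print(c,t,round(b["p"],2),r.astype(int),np.round(m,3),"zmax",np.nanpercentile(q[:,2],98).round(3))
E
```

```text
{'clock': 0.0, 'joint_pos': [1.248, 0.333, -0.065, 1.461, 0.022, 1.35, -0.088], 'qd': [0.0, -0.0, -0.0, 0.001, 0.001, -0.0, -0.001], 'effort': [0.0, -62.324, 0.025, -38.99, -0.061, 0.04, 0.0], 'eef_pos': [0.184, -0.597, 0.222], 'eef_rot': [-0.001, 0.989, 0.149, -0.0], 'contact_force': [-1.009, 0.133, -0.084], 'torque': [-0.007, -0.027, 0.03], 'gripper_force': 0.0, 'finger_gap': 1.002}
top tray 0.74 [206 197 365 295] [0.562 0.094 0.039] zmax 0.051
top tray 0.62 [127 289 166 319] [0.421 0.41  0.024] zmax 0.026
top mortar_mid 0.83 [426 264 458 289] [ 0.504 -0.271  0.016] zmax 0.075
top mortar_mid 0.58 [418 319 459 356] [ 0.365 -0.261  0.02 ] zmax 0.096
top mortar_mid 0.54 [501 252 523 307] [ 0.502 -0.432  0.019] zmax 0.027
top mortar_mid 0.53 [383 255 399 273] [ 0.529 -0.152  0.013] zmax 0.052
top bottle 0.78 [385 168 400 189] [ 0.723 -0.147  0.061] zmax 0.097
top mold 0.7 [125 288 165 318] [0.423 0.414 0.018] zmax 0.026
side tray 0.75 [269 231 361 375] [0.569 0.129 0.042] zmax 0.048
side mortar_mid 0.78 [352 208 366 229] [ 0.524 -0.135  0.039] zmax 0.048
side mortar_mid 0.75 [412 164 452 213] [ 0.362 -0.277  0.04 ] zmax 0.092
side mortar_mid 0.72 [366 173 387 201] [ 0.5   -0.235  0.055] zmax 0.07
side bottle 0.85 [273 183 286 220] [ 0.725 -0.138  0.053] zmax 0.093
side pestle 0.53 [363 140 407 161] [ 0.504 -0.43   0.021] zmax 0.023
side mold 0.81 [341 434 379 478] [0.422 0.407 0.022] zmax 0.022
```

View pics/top.png

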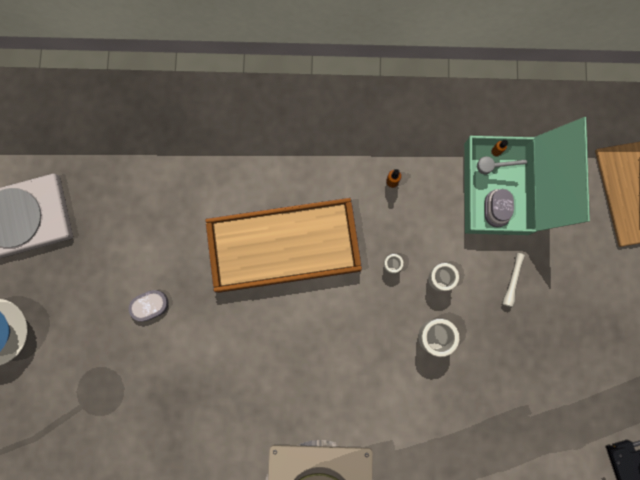

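View pics/side.png

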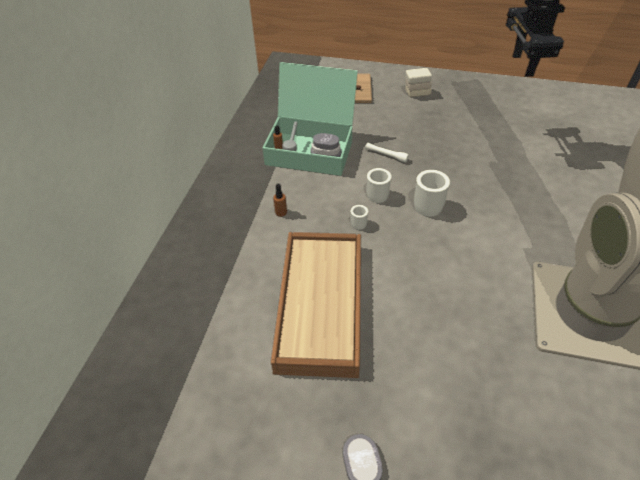

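The tray spans about (206–360, 200–292) in the top picture. There are three candidate mortars there: a small one at (394,264), about 50 mm high; a middle one at (445,277), about 70 mm; and a large one at (440,338), about 95 mm. The middle one, (445,277), fits the 70 mm description. I'll confirm it in a crop and measure it along with the tray.

```bash
python3 - <<'E'
from h import *
im=cv2.imread("pics/top.png")
cv2.imwrite("pics/crop.png",cv2.resize(im[235:375,360:540],None,fx=4,fy=4,interpolation=cv2.INTER_CUBIC))
W=np.load("top.npy")
def pts(l,t,r,b,z0,z1):
    q=W[t:b,l:r].reshape(-1,3);return q[(q[:,2]>z0)&(q[:,2]<z1)]
for n,a in dict(small=(378,250,408,282),mid=(424,258,466,296),big=(412,310,468,362)).items():
    q=pts(*a,0.0,.12);zt=np.percentile(q[:,2],97)
    r=q[q[:,2]>zt-.008]
    (cx,cy),rad=cv2.minEnclosingCircle(r[:,:2].astype(np.float32))
    print(n,"rim z",zt.round(4),"centre",round(cx,4),round(cy,4),"diam",round(2*rad,4),len(r))
hsv=cv2.cvtColor(im,cv2.COLOR_BGR2HSV)
m=np.zeros((480,640),bool);m[190:305,195:372]=1
m&=(hsv[...,1]>90)
q=W[m];q=q[q[:,2]>.03]
print("tray",cv2.minAreaRect(q[:,:2].astype(np.float32)))
print("floor z",np.nanmedian(W[225:265,240:330,2]))
m=(W[...,2]>.044)&m
print("rim",cv2.minAreaRect(W[m][:,:2].astype(np.float32)))
E
```

```text
small rim z 0.0512 centre 0.5288 -0.1549 diam 0.0422 129
mid rim z 0.0733 centre 0.4994 -0.2666 diam 0.0621 270
big rim z 0.0951 centre 0.3665 -0.2527 diam 0.0805 506
tray ((0.5659562349319458, 0.09923042356967926), (0.17137059569358826, 0.34018242359161377), 10.093805313110352)
floor z 0.040330187169425824
rim ((0.5656331181526184, 0.09921080619096756), (0.17064198851585388, 0.34006527066230774), 9.991872787475586)
```

View pics/crop.png

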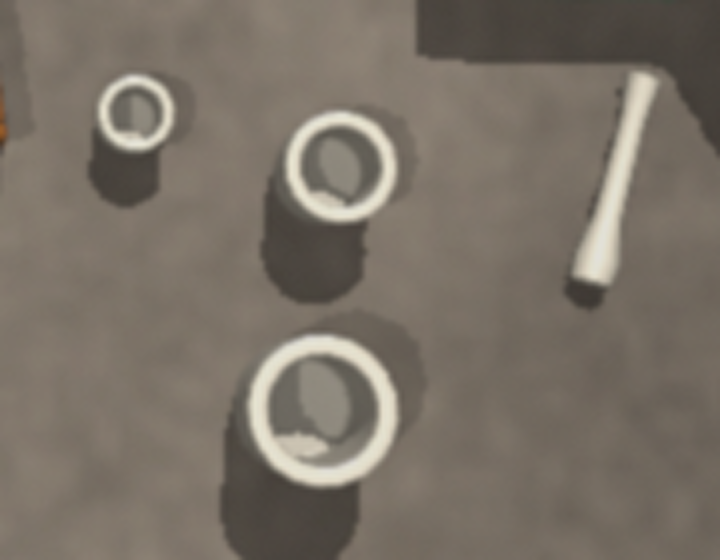

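The crop shows three white cups: small at (137,113), middle at (341,166) and large at (322,410). The middle one, with a 62 mm rim about 70 mm high, is the mortar. It stands at world (0.499, -0.267). The tray is centred at (0.566, 0.099) with a yaw of 10°. Next I'll close the fingers and move towards the tray.

>>> {"api": "carry_out", "payload": {
  "commands": [
    {"offset":[0,0,0],"twist":[0,0,7.1],"grip":-1},
    {"offset":[3.5,-3.2,0],"twist":[0,0,0],"grip":-1},
    {"offset":[3.5,-3.2,0],"twist":[0,0,0],"grip":-1},
    {"offset":[3.5,-3.2,0],"twist":[0,0,0],"grip":-1},
    {"offset":[3.5,-3.2,0],"twist":[0,0,0],"grip":-1}
  ],
  "force": 20
}}

```text
clock: 1.1
eef_pos: [0.3009, -0.4451, 0.2228]
eef_rot: [0.0, 0.996, 0.088, 0.0]
contact_force: [0.9, -0.4, 0.9]
finger_gap: 0.633
gripper_force: 0.0
```

>>> {"api": "carry_out", "payload": {
  "commands": [
    {"offset":[3.5,-3.2,0],"twist":[0,0,0],"grip":-1},
    {"offset":[3.5,-3.2,0],"twist":[0,0,0],"grip":-1},
    {"offset":[3.5,-3.2,0],"twist":[0,0,0],"grip":-1},
    {"offset":[3.5,-3.2,0],"twist":[0,0,0],"grip":-1},
    {"offset":[3.5,-3.2,0],"twist":[0,0,0],"grip":-1}
  ]
}}

```text
clock: 1.6
eef_pos: [0.4453, -0.2568, 0.2229]
eef_rot: [0.0, 0.996, 0.088, 0.0]
contact_force: [0.9, -1.5, -0.0]
finger_gap: 0.172
gripper_force: 0.0
```

>>> {"api": "carry_out", "payload": {
  "commands": [
    {"offset":[2,-4.35,0],"twist":[0,0,0],"grip":-1},
    {"offset":[2,-4.35,0],"twist":[0,0,0],"grip":-1},
    {"offset":[2,-4.35,0],"twist":[0,0,0],"grip":-1},
    {"offset":[2,-4.35,0],"twist":[0,0,0],"grip":-1},
    {"offset":[2,-4.35,0],"twist":[0,0,0],"grip":-1}
  ]
}}

```text
clock: 2.1
eef_pos: [0.5049, -0.025, 0.2229]
eef_rot: [0.0, 0.996, 0.088, 0.0]
contact_force: [1.4, -1.0, -0.6]
finger_gap: 0.004
gripper_force: 0.0
```

>>> {"api": "carry_out", "payload": {
  "commands": [
    {"offset":[2,-4.35,0],"twist":[0,0,0],"grip":-1},
    {"offset":[2,-4.35,0],"twist":[0,0,0],"grip":-1},
    {"offset":[2,-4.35,0],"twist":[0,0,0],"grip":-1},
    {"offset":[1.5,-4.35,0],"twist":[0,0,0],"grip":-1},
    {"offset":[0,0,3],"twist":[0,0,0],"grip":-1}
  ]
}}

```text
clock: 2.6
eef_pos: [0.5491, 0.1664, 0.1958]
eef_rot: [-0.002, 0.996, 0.092, 0.003]
contact_force: [-0.1, -0.1, -1.1]
finger_gap: 0.009
gripper_force: 0.0
```

>>> {"api": "carry_out", "payload": {
  "commands": [
    {"offset":[0,0,4],"twist":[0,0,0],"grip":-1},
    {"offset":[0,0,4],"twist":[0,0,0],"grip":-1},
    {"offset":[0,0,3],"twist":[0,0,0],"grip":-1},
    {"offset":[0,0,2],"twist":[0,0,0],"grip":-1},
    {"offset":[0,0,0.2],"twist":[0,0,0],"grip":-1}
  ]
}}

```text
clock: 3.1
eef_pos: [0.5465, 0.1569, 0.058]
eef_rot: [0.0, 0.996, 0.088, -0.002]
contact_force: [-0.0, 0.0, -0.6]
finger_gap: 0.007
gripper_force: 0.0
```

>>> {"api": "carry_out", "payload": {
  "commands": [
    {"offset":[0,0,0],"twist":[0,0,0],"grip":-1},
    {"offset":[0,0,0],"twist":[0,0,0],"grip":-1},
    {"offset":[0,0,0],"twist":[0,0,0],"grip":-1},
    {"offset":[0,0,0],"twist":[0,0,0],"grip":-1},
    {"offset":[0,0,0],"twist":[0,0,0],"grip":-1}
  ]
}}

```text
clock: 3.6
eef_pos: [0.5485, 0.1576, 0.0611]
eef_rot: [0.0, 0.996, 0.088, 0.0]
contact_force: [-0.3, 0.2, 0.0]
finger_gap: 0.008
gripper_force: 0.0
```

>>> {"api": "carry_out", "payload": {
  "commands": [
    {"offset":[0,0,0.9],"twist":[0,0,0],"grip":-1},
    {"offset":[0,0,0.5],"twist":[0,0,0],"grip":-1},
    {"offset":[0,0,0.3],"twist":[0,0,0],"grip":-1},
    {"offset":[0,0,0.2],"twist":[0,0,0],"grip":-1},
    {"offset":[0,0,0.1],"twist":[0,0,0],"grip":-1}
  ]
}}

```text
clock: 4.1
eef_pos: [0.548, 0.1576, 0.0402]
eef_rot: [0.0, 0.996, 0.088, -0.0]
contact_force: [0.2, -0.0, 1.0]
finger_gap: 0.002
gripper_force: 0.0
```

>>> {"api": "carry_out", "payload": {
  "commands": [
    {"offset":[0,0,0.1],"twist":[0,0,0],"grip":-1},
    {"offset":[0,0,0.05],"twist":[0,0,0],"grip":-1},
    {"offset":[0,0,0.05],"twist":[0,0,0],"grip":-1},
    {"offset":[0,0,0],"twist":[0,0,0],"grip":-1},
    {"offset":[0,0,0],"twist":[0,0,0],"grip":-1}
  ]
}}

```text
clock: 4.6
eef_pos: [0.5482, 0.1577, 0.0386]
eef_rot: [-0.0, 0.996, 0.088, 0.0]
contact_force: [-0.1, -0.5, 0.2]
finger_gap: 0.003
gripper_force: 0.1
```

Pressing 1.5–2 mm here meets almost no force, so the floor gives at this spot. I'll press a little deeper and read the floor's tilt with the top camera.

>>> {"api": "carry_out", "payload": {
  "commands": [
    {"offset":[0,0,0.05],"twist":[0,0,0],"grip":-1},
    {"offset":[0,0,0.05],"twist":[0,0,0],"grip":-1},
    {"offset":[0,0,0.05],"twist":[0,0,0],"grip":-1},
    {"offset":[0,0,0.05],"twist":[0,0,0],"grip":-1},
    {"offset":[0,0,0],"twist":[0,0,0],"grip":-1}
  ]
}}

```text
clock: 5.1
eef_pos: [0.5482, 0.1576, 0.0365]
eef_rot: [0.0, 0.996, 0.088, 0.0]
contact_force: [0.3, 0.2, 0.7]
finger_gap: 0.003
gripper_force: 0.3
```

```bash
cat > tilt.py <<'E'
from h import *
s=env.observe();o=np.array([.5657,.0992,0]);c,sn=np.cos(.1745),np.sin(.1745)
R=np.array([[c,sn,0],[-sn,c,0],[0,0,1]])
print("tcp tray",np.round(R@(np.array(s["eef_pos"])-o)*1000,1),"F",np.round(s["contact_force"],1))
W0=(np.load("top.npy")-o)@R.T
_,d=imaging.read_camera("top");W=(cloud("top",d)-o)@R.T
m=(abs(W0[...,0])<.065)&(abs(W0[...,1])<.145)&(W0[...,2]>.034)&(W0[...,2]<.046)
dz=W[...,2]-W0[...,2];y=W0[...,1]
m&=(abs(dz)<.02)
p=np.polyfit(y[m],dz[m],1)
for _ in range(8):
    r=dz-np.polyval(p,y);k=m&(abs(r)<.002);p=np.polyfit(y[k],dz[k],1)
print("slope",p[0].round(4),"offset mm",(p[1]*1e3).round(2),"n",k.sum(),"zero at y mm",(-p[1]/p[0]*1e3).round(1))
E
python3 tilt.py
```

```text
tcp tray [-7.1 60.6 36.5] F [0.3 0.2 0.7]
slope -0.0636 offset mm -0.23 n 1409 zero at y mm -3.5
```

>>> {"api": "carry_out", "payload": {
  "commands": [
    {"offset":[0,0,-1.5],"twist":[0,0,0],"grip":-1},
    {"offset":[0,3.2,0],"twist":[0,0,0],"grip":-1},
    {"offset":[0,3.2,0],"twist":[0,0,0],"grip":-1},
    {"offset":[0,0,0.5],"twist":[0,0,0],"grip":-1},
    {"offset":[0,0,0.2],"twist":[0,0,0],"grip":-1}
  ]
}}

```text
clock: 5.65
eef_pos: [0.5596, 0.0938, 0.045]
eef_rot: [0.0, 0.996, 0.087, 0.0]
contact_force: [-0.1, 0.6, -0.1]
finger_gap: 0.004
gripper_force: 0.0
```

>>> {"api": "carry_out", "payload": {
  "commands": [
    {"offset":[0,0,0.2],"twist":[0,0,0],"grip":-1},
    {"offset":[0,0,0.2],"twist":[0,0,0],"grip":-1},
    {"offset":[0,0,0.05],"twist":[0,0,0],"grip":-1},
    {"offset":[0,0,0.0],"twist":[0,0,0],"grip":-1},
    {"offset":[0,0,0],"twist":[0,0,0],"grip":-1}
  ]
}}

```text
clock: 6.15
eef_pos: [0.5593, 0.0949, 0.0401]
eef_rot: [0.0, 0.996, 0.088, 0.0]
contact_force: [0.1, -0.2, 0.7]
finger_gap: 0.007
gripper_force: 0.0
```

```bash
python3 tilt.py
```

```text
tcp tray [-7.  -3.1 40.1] F [ 0.1 -0.2  0.7]
slope 0.0006 offset mm 0.1 n 1065 zero at y mm -155.6
```

Just touching now. I'll press gently in small steps.

>>> {"api": "carry_out", "payload": {
  "commands": [
    {"offset":[0,0,0.04],"twist":[0,0,0],"grip":-1},
    {"offset":[0,0,0],"twist":[0,0,0],"grip":-1},
    {"offset":[0,0,0.04],"twist":[0,0,0],"grip":-1},
    {"offset":[0,0,0],"twist":[0,0,0],"grip":-1},
    {"offset":[0,0,0],"twist":[0,0,0],"grip":-1}
  ]
}}

```text
clock: 6.7
eef_pos: [0.5594, 0.0947, 0.0394]
eef_rot: [-0.0, 0.996, 0.088, 0.0]
contact_force: [-0.5, -0.2, 4.0]
finger_gap: 0.007
gripper_force: 1.9
```

```bash
python3 tilt.py
```

```text
tcp tray [-7.  -3.3 39.4] F [-0.5 -0.2  4. ]
slope -0.0026 offset mm -0.92 n 1058 zero at y mm -349.5
```

Firm and level here: 4 N at 0.7 mm, tilt under 0.003 rad. I'll press once slightly harder to be sure, then feel the other side to centre the batten.

>>> {"api": "carry_out", "payload": {
  "commands": [
    {"offset":[0,0,0.04],"twist":[0,0,0],"grip":-1},
    {"offset":[0,0,0],"twist":[0,0,0],"grip":-1},
    {"offset":[0,0,0],"twist":[0,0,0],"grip":-1},
    {"offset":[0,0,0],"twist":[0,0,0],"grip":-1},
    {"offset":[0,0,-0.6],"twist":[0,0,0],"grip":-1}
  ]
}}

```text
clock: 7.25
eef_pos: [0.5589, 0.0944, 0.0443]
eef_rot: [0.0, 0.996, 0.088, -0.001]
contact_force: [-1.0, -0.0, -0.3]
finger_gap: 0.007
gripper_force: 0.0
```

>>> {"api": "carry_out", "payload": {
  "commands": [
    {"offset":[0,0,-0.9],"twist":[0,0,0],"grip":-1},
    {"offset":[0,3.2,0],"twist":[0,0,0],"grip":-1},
    {"offset":[0,3.2,0],"twist":[0,0,0],"grip":-1},
    {"offset":[0,0,0.9],"twist":[0,0,0],"grip":-1},
    {"offset":[0,0,0.5],"twist":[0,0,0],"grip":-1}
  ]
}}

```text
clock: 7.75
eef_pos: [0.5705, 0.0307, 0.0396]
eef_rot: [0.0, 0.996, 0.087, -0.0]
contact_force: [-0.3, 1.2, 0.7]
finger_gap: 0.004
gripper_force: 0.1
```

>>> {"api": "carry_out", "payload": {
  "commands": [
    {"offset":[0,0,0.1],"twist":[0,0,0],"grip":-1},
    {"offset":[0,0,0.1],"twist":[0,0,0],"grip":-1},
    {"offset":[0,0,0.1],"twist":[0,0,0],"grip":-1},
    {"offset":[0,0,0],"twist":[0,0,0],"grip":-1},
    {"offset":[0,0,0],"twist":[0,0,0],"grip":-1}
  ]
}}

```text
clock: 8.25
eef_pos: [0.5707, 0.0321, 0.0371]
eef_rot: [-0.0, 0.996, 0.088, 0.0]
contact_force: [1.2, 0.3, 1.7]
finger_gap: 0.01
gripper_force: 0.5
```

```bash
python3 tilt.py
```

```text
tcp tray [ -6.7 -66.9  37.1] F [1.2 0.3 1.7]
slope 0.066 offset mm 1.07 n 1217 zero at y mm -16.2
```

The tilt crosses zero at −3.5 mm when I press on one side and −16.2 mm on the other, so the batten centre is at about y = −10 mm. I'll press once squarely there.

>>> {"api": "carry_out", "payload": {
  "commands": [
    {"offset":[0,0,-1.5],"twist":[0,0,0],"grip":-1},
    {"offset":[0.2,-2.8,0],"twist":[0,0,0],"grip":-1},
    {"offset":[0.2,-2.9,0],"twist":[0,0,0],"grip":-1},
    {"offset":[0,0,0.7],"twist":[0,0,0],"grip":-1},
    {"offset":[0,0,0.3],"twist":[0,0,0],"grip":-1}
  ]
}}

```text
clock: 8.8
eef_pos: [0.5646, 0.0888, 0.0423]
eef_rot: [0.0, 0.996, 0.088, 0.0]
contact_force: [0.7, -0.8, -0.4]
finger_gap: 0.003
gripper_force: 0.0
```

>>> {"api": "carry_out", "payload": {
  "commands": [
    {"offset":[0,0,0.2],"twist":[0,0,0],"grip":-1},
    {"offset":[0,0,0.05],"twist":[0,0,0],"grip":-1},
    {"offset":[0,0,0.03],"twist":[0,0,0],"grip":-1},
    {"offset":[0,0,0.02],"twist":[0,0,0],"grip":-1},
    {"offset":[0,0,0],"twist":[0,0,0],"grip":-1}
  ]
}}

```text
clock: 9.3
eef_pos: [0.5647, 0.0873, 0.0391]
eef_rot: [0.001, 0.996, 0.087, -0.0]
contact_force: [-2.1, -3.7, 5.8]
finger_gap: 0.008
gripper_force: 2.7
```

```bash
python3 tilt.py
```

```text
tcp tray [ -3.1 -11.6  39.1] F [-2.1 -3.7  5.8]
slope 0.0004 offset mm -0.75 n 1091 zero at y mm 2105.7
```

The spot is firm and level: 5.8 N, tilt 0.0004 rad. Target is world (0.567, 0.089). Now to the mortar.

>>> {"api": "carry_out", "payload": {
  "commands": [
    {"offset":[0,0,-3],"twist":[0,0,0],"grip":-1},
    {"offset":[0,0,-5],"twist":[0,0,0],"grip":-1},
    {"offset":[0,0,-5],"twist":[0,0,0],"grip":1},
    {"offset":[-1.6,4.2,0],"twist":[0,0,0],"grip":1},
    {"offset":[-1.6,4.2,0],"twist":[0,0,0],"grip":1}
  ]
}}

```text
clock: 9.85
eef_pos: [0.5485, 0.0004, 0.1706]
eef_rot: [0.0, 0.996, 0.089, 0.002]
contact_force: [0.1, -1.2, -0.5]
finger_gap: 0.193
gripper_force: 0.0
```

>>> {"api": "carry_out", "payload": {
  "commands": [
    {"offset":[-1.6,4.2,0],"twist":[0,0,0],"grip":1},
    {"offset":[-1.6,4.2,0],"twist":[0,0,0],"grip":1},
    {"offset":[-1.6,4.2,0],"twist":[0,0,0],"grip":1},
    {"offset":[-1.6,4.2,0],"twist":[0,0,0],"grip":1},
    {"offset":[-1.6,4.2,0],"twist":[0,0,0],"grip":1}
  ]
}}

```text
clock: 10.35
eef_pos: [0.5051, -0.2225, 0.169]
eef_rot: [0.0, 0.996, 0.088, 0.0]
contact_force: [0.9, 0.6, -0.1]
finger_gap: 0.648
gripper_force: 0.0
```

>>> {"api": "carry_out", "payload": {
  "commands": [
    {"offset":[-1.4,4.2,0],"twist":[0,0,0],"grip":1},
    {"offset":[0,0,0],"twist":[0,0,0],"grip":1},
    {"offset":[0,0,0],"twist":[0,0,0],"grip":1},
    {"offset":[0,0,0],"twist":[0,0,0],"grip":1},
    {"offset":[0,0,0],"twist":[0,0,0],"grip":1}
  ]
}}

```text
clock: 10.85
eef_pos: [0.4999, -0.2628, 0.169]
eef_rot: [-0.0, 0.996, 0.089, 0.0]
contact_force: [-0.1, 0.1, -0.3]
finger_gap: 0.989
gripper_force: 0.0
```

```bash
python3 - <<'E'
from h import *
s=env.observe();im,d=imaging.read_camera("wrist");cv2.imwrite("pics/w1.png",im)
i=imaging.camera_info("wrist");K=np.array(i["camera_matrix"]);H=np.array(i["hand_eye"])
v,u=np.mgrid[:480,:640]
P=np.stack([(u-K[0,2])/K[0,0]*d,(v-K[1,2])/K[1,1]*d,d],-1)@H[:3,:3].T+H[:3,3]
P[d==0]=np.nan
p=np.array(s["eef_pos"]);print(p,s["finger_gap"])
# height above ledge: z_world = p_z - Ptool_z
zw=p[2]-P[...,2]
m=(abs(P[...,0])<.06)&(abs(P[...,1])<.06)&(zw>.062)&(zw<.08)
q=P[m][:,:2].astype(np.float32);print(len(q),cv2.minEnclosingCircle(q),np.median(zw[m]))
E
```

```text
[ 0.49985276 -0.26284242  0.16896335] 0.9888956058658471
3402 ((0.0006526446086354554, 0.002106989035382867), 0.030758123844861984) 0.0687885197410856
```

View pics/w1.png

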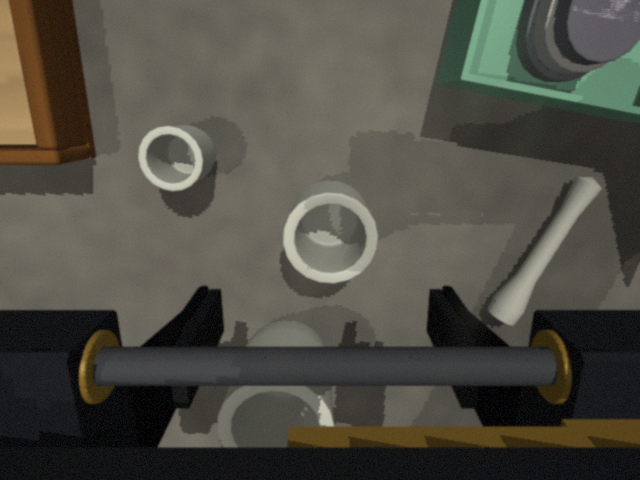

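The wrist picture shows the middle mortar centred between the fingers at (330,237), and it measures 2 mm off along tool y. The pestle (550,250) and the small cup (177,158) are clear of the fingers. Descend and grip.

>>> {"api": "carry_out", "payload": {
  "commands": [
    {"offset":[0.1,0.2,4],"twist":[0,0,0],"grip":1},
    {"offset":[0,0,4],"twist":[0,0,0],"grip":1},
    {"offset":[0,0,3],"twist":[0,0,0],"grip":1},
    {"offset":[0,0,2],"twist":[0,0,0],"grip":1},
    {"offset":[0,0,1],"twist":[0,0,0],"grip":1}
  ]
}}

```text
clock: 11.4
eef_pos: [0.4999, -0.2649, 0.027]
eef_rot: [-0.001, 0.996, 0.089, -0.001]
contact_force: [-0.7, -0.4, 0.7]
finger_gap: 1.002
gripper_force: 0.0
```

>>> {"api": "carry_out", "payload": {
  "commands": [
    {"offset":[0,0,0],"twist":[0,0,0],"grip":1},
    {"offset":[0,0,0],"twist":[0,0,0],"grip":-1},
    {"offset":[0,0,0],"twist":[0,0,0],"grip":-1},
    {"offset":[0,0,0],"twist":[0,0,0],"grip":-1},
    {"offset":[0,0,0],"twist":[0,0,0],"grip":-1}
  ],
  "force": 25
}}

```text
clock: 11.9
eef_pos: [0.501, -0.2665, 0.0296]
eef_rot: [0.0, 0.996, 0.088, 0.0]
contact_force: [0.7, 0.6, -0.4]
finger_gap: 0.721
gripper_force: 0.0
```

>>> {"api": "carry_out", "payload": {
  "commands": [
    {"offset":[0,0,0],"twist":[0,0,0],"grip":-1},
    {"offset":[0,0,0],"twist":[0,0,0],"grip":-1},
    {"offset":[0,0,-0.5],"twist":[0,0,0],"grip":-1},
    {"offset":[0,0,-1],"twist":[0,0,0],"grip":-1},
    {"offset":[0,0,-1],"twist":[0,0,0],"grip":-1}
  ]
}}

```text
clock: 12.4
eef_pos: [0.5002, -0.2661, 0.0543]
eef_rot: [-0.0, 0.996, 0.088, -0.0]
contact_force: [-0.6, 0.2, -3.6]
finger_gap: 0.688
gripper_force: 25.0
```

>>> {"api": "carry_out", "payload": {
  "commands": [
    {"offset":[0,0,-2],"twist":[0,0,0],"grip":-1},
    {"offset":[0,0,-3],"twist":[0,0,0],"grip":-1},
    {"offset":[0,0,-3],"twist":[0,0,0],"grip":-1},
    {"offset":[1,-2,0],"twist":[0,0,0],"grip":-1},
    {"offset":[1.3,-3.5,0],"twist":[0,0,0],"grip":-1}
  ]
}}

```text
clock: 12.9
eef_pos: [0.5138, -0.2105, 0.1356]
eef_rot: [0.001, 0.996, 0.085, 0.001]
contact_force: [0.6, 0.3, -3.3]
finger_gap: 0.687
gripper_force: 25.0
```

>>> {"api": "carry_out", "payload": {
  "commands": [
    {"offset":[1.3,-3.5,0],"twist":[0,0,0],"grip":-1},
    {"offset":[1.3,-3.5,0],"twist":[0,0,0],"grip":-1},
    {"offset":[1.3,-3.5,0],"twist":[0,0,0],"grip":-1},
    {"offset":[1.3,-3.5,0],"twist":[0,0,0],"grip":-1},
    {"offset":[1.3,-3.5,0],"twist":[0,0,0],"grip":-1}
  ]
}}

```text
clock: 13.4
eef_pos: [0.5471, -0.023, 0.1347]
eef_rot: [0.0, 0.996, 0.088, 0.0]
contact_force: [-0.1, 0.5, -2.8]
finger_gap: 0.691
gripper_force: 25.0
```

>>> {"api": "carry_out", "payload": {
  "commands": [
    {"offset":[1.3,-3.5,0],"twist":[0,0,0],"grip":-1},
    {"offset":[1.3,-3.5,0],"twist":[0,0,0],"grip":-1},
    {"offset":[1.4,-3.3,0],"twist":[0,0,0],"grip":-1},
    {"offset":[0,0,0],"twist":[0,0,0],"grip":-1},
    {"offset":[0,0,0],"twist":[0,0,0],"grip":-1}
  ]
}}

```text
clock: 13.9
eef_pos: [0.5682, 0.0848, 0.1343]
eef_rot: [0.0, 0.996, 0.089, 0.0]
contact_force: [0.3, -0.5, -3.8]
finger_gap: 0.692
gripper_force: 25.0
```

>>> {"api": "carry_out", "payload": {
  "commands": [
    {"offset":[0,0,1],"twist":[0,0,0],"grip":-1},
    {"offset":[0,0,1],"twist":[0,0,0],"grip":-1},
    {"offset":[0,0,0.5],"twist":[0,0,0],"grip":-1},
    {"offset":[0,0,0],"twist":[0,0,0],"grip":-1},
    {"offset":[0,0,0],"twist":[0,0,0],"grip":-1}
  ]
}}

```text
clock: 14.4
eef_pos: [0.5683, 0.0838, 0.1088]
eef_rot: [-0.0, 0.996, 0.088, -0.0]
contact_force: [-0.1, 0.3, -2.8]
finger_gap: 0.691
gripper_force: 25.0
```

>>> {"api": "carry_out", "payload": {
  "commands": [
    {"offset":[0,-0.55,1],"twist":[0,0,0],"grip":-1},
    {"offset":[0,0,1.2],"twist":[0,0,0],"grip":-1},
    {"offset":[0,0,0.8],"twist":[0,0,0],"grip":-1},
    {"offset":[0,0,0.4],"twist":[0,0,0],"grip":-1},
    {"offset":[0,0,0.2],"twist":[0,0,0],"grip":-1}
  ]
}}

```text
clock: 14.9
eef_pos: [0.5671, 0.0893, 0.0721]
eef_rot: [0.0, 0.996, 0.088, -0.0]
contact_force: [0.4, 0.1, -3.1]
finger_gap: 0.695
gripper_force: 25.0
```

>>> {"api": "carry_out", "payload": {
  "commands": [
    {"offset":[0,0,0.1],"twist":[0,0,0],"grip":-1},
    {"offset":[0,0,0.1],"twist":[0,0,0],"grip":-1},
    {"offset":[0,0,0],"twist":[0,0,0],"grip":-1},
    {"offset":[0,0,0],"twist":[0,0,0],"grip":-1},
    {"offset":[0,0,0],"twist":[0,0,0],"grip":-1}
  ]
}}

```text
clock: 15.4
eef_pos: [0.5675, 0.0894, 0.0711]
eef_rot: [0.0, 0.996, 0.088, 0.0]
contact_force: [0.3, -0.1, -4.0]
finger_gap: 0.69
gripper_force: 25.0
```

```bash
python3 tilt.py
```

```text
tcp tray [ 0.1 -9.9 71.1] F [ 0.3 -0.1 -4. ]
slope 0.0002 offset mm 0.15 n 1067 zero at y mm -617.9
```

Position in the tray is (0.1, −9.9) mm. The mortar still hangs about 1–2 mm above the floor, so I'll lower it in small steps.

>>> {"api": "carry_out", "payload": {
  "commands": [
    {"offset":[0,0,0.06],"twist":[0,0,0],"grip":-1},
    {"offset":[0,0,0.06],"twist":[0,0,0],"grip":-1},
    {"offset":[0,0,0.06],"twist":[0,0,0],"grip":-1},
    {"offset":[0,0,0],"twist":[0,0,0],"grip":-1},
    {"offset":[0,0,0],"twist":[0,0,0],"grip":-1}
  ]
}}

```text
clock: 15.95
eef_pos: [0.5674, 0.0894, 0.0691]
eef_rot: [0.0, 0.996, 0.088, 0.0]
contact_force: [0.7, -0.3, -3.0]
finger_gap: 0.689
gripper_force: 25.0
```

>>> {"api": "carry_out", "payload": {
  "commands": [
    {"offset":[0,0,0.05],"twist":[0,0,0],"grip":-1},
    {"offset":[0,0,0],"twist":[0,0,0],"grip":-1},
    {"offset":[0,0,0.03],"twist":[0,0,0],"grip":-1},
    {"offset":[0,0,0],"twist":[0,0,0],"grip":-1},
    {"offset":[0,0,0],"twist":[0,0,0],"grip":-1}
  ]
}}

```text
clock: 16.45
eef_pos: [0.5676, 0.0894, 0.0685]
eef_rot: [0.0, 0.996, 0.088, 0.0]
contact_force: [1.1, -0.1, 0.2]
finger_gap: 0.681
gripper_force: 25.0
```

```bash
python3 tilt.py
```

```text
tcp tray [ 0.2 -9.9 68.5] F [ 1.1 -0.1  0.2]
slope 0.0042 offset mm -0.4 n 988 zero at y mm 95.5
```

The floor now carries the mortar and the tilt is only 0.004 rad. Release gradually.

>>> {"api": "carry_out", "payload": {
  "commands": [
    {"offset":[0,0,0],"twist":[0,0,0],"grip":0.45},
    {"offset":[0,0,0],"twist":[0,0,0],"grip":0.55},
    {"offset":[0,0,0],"twist":[0,0,0],"grip":0.65},
    {"offset":[0,0,0],"twist":[0,0,0],"grip":0.75},
    {"offset":[0,0,0],"twist":[0,0,0],"grip":0.8}
  ],
  "force": 5
}}

```text
clock: 17.0
eef_pos: [0.5674, 0.0894, 0.0682]
eef_rot: [0.0, 0.996, 0.088, -0.0]
contact_force: [-1.0, -0.1, -0.3]
finger_gap: 0.873
gripper_force: 0.0
```

```bash
python3 tilt.py
```

```text
tcp tray [-0.1 -9.9 68.2] F [-1.  -0.1 -0.3]
slope 0.0001 offset mm -0.92 n 1060 zero at y mm 8777.4
```

Released, and the floor is level (slope 0.0001). Retreat straight up.

>>> {"api": "carry_out", "payload": {
  "commands": [
    {"offset":[0,0,0],"twist":[0,0,0],"grip":0.9},
    {"offset":[0,0,-1],"twist":[0,0,0],"grip":0.9},
    {"offset":[0,0,-3],"twist":[0,0,0],"grip":0.9},
    {"offset":[0,0,-4],"twist":[0,0,0],"grip":0.9},
    {"offset":[0,0,-4],"twist":[0,0,0],"grip":0.9}
  ]
}}

```text
clock: 17.55
eef_pos: [0.567, 0.0896, 0.1902]
eef_rot: [-0.0, 0.996, 0.088, -0.0]
contact_force: [0.6, 0.3, 0.5]
finger_gap: 0.948
gripper_force: 0.0
```

>>> {"api": "carry_out", "payload": {
  "commands": [
    {"offset":[0,0,-3],"twist":[0,0,0],"grip":0.9},
    {"offset":[-4,0,0],"twist":[0,0,0],"grip":0.9},
    {"offset":[-4,0,0],"twist":[0,0,0],"grip":0.9},
    {"offset":[0,0,0],"twist":[0,0,0],"grip":0.9},
    {"offset":[0,0,0],"twist":[0,0,0],"grip":0.9}
  ]
}}

```text
clock: 18.05
eef_pos: [0.4885, 0.0751, 0.2194]
eef_rot: [0.001, 0.996, 0.088, 0.001]
contact_force: [0.2, 0.3, 0.8]
finger_gap: 0.951
gripper_force: 0.0
```

```bash
python3 tilt.py; python3 -c "
from h import *
im,d=imaging.read_camera('side');cv2.imwrite('pics/end.png',im)"
```

```text
tcp tray [-80.2 -10.3 219.4] F [0.2 0.3 0.8]
slope 0.0011 offset mm -0.55 n 797 zero at y mm 491.8
```

View pics/end.png

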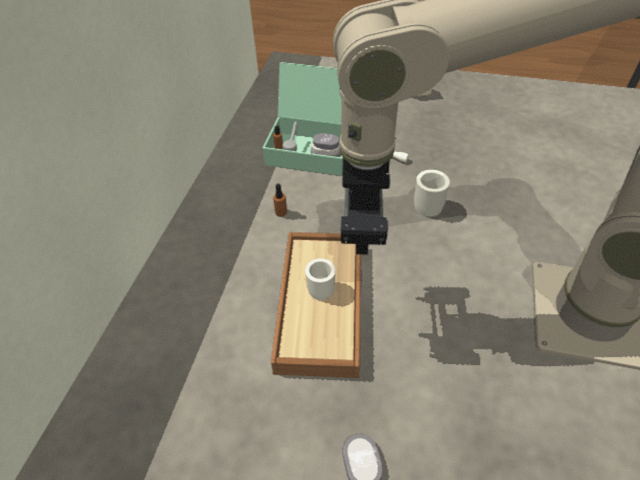

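The mortar stands upright on the level floor at (320,278), and the bottle (280,203) and mold (362,460) look undisturbed. Handing in.

```bash
python3 -c "
from h import *
print(env.job_done())"
```

```text
the job is handed in; nothing more can be done
None
```

The mortar is released and standing upright on the level tray floor over the batten, about 10 mm from the middle along the tray's y; the job was handed in at about 18 s, and no verdict was returned.

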